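# Set the flip tags of the pantry stock board to match the bins

### The arm

A 6-joint arm with a two-finger parallel gripper is mounted at the origin on the work surface. World frame = base frame: x ahead of the robot, y to its left, z up, the work surface at z = 0. Lengths are in m, angles in rad, forces in N, time in s.
With the tool pointing down it reaches from about 0.275 to 0.975 m from the base axis. Payload 8.4 kg.
Tool frame: the origin (TCP) lies on the front face of the gripper's body, between the roots of the fingers; the fingertips stand 88 mm ahead of it and the grasp point (between the pads) lies 69 mm ahead of it; z points along the fingers, y is the direction in which the jaws open and shut (so a half turn about z gives the same grasp; the last joint's range is limited). The gripper opens to 92 mm and grips with 3 to 60 N. Pads are 20 mm wide; open, the fingers measure 128 mm over their backs; the gripper's body (75 mm by 189 mm) begins 69 mm behind the grasp point.
Start: joints at [-1.258, 0.353, 1.633, -0, 1.155, -0.002], TCP at [0.194, -0.594, 0.303] pointing down, gripper open.
Joint ranges: [-2.63, 2.63], [-0.92, 2.1], [0.06, 2.66], [-1.3, 4.44], [0, 2.69], [-3.02, 3.02]. Speed limits (rad/s): [2.22, 2.22, 2.79, 3.14, 3.14, 3.14].

### API

Orientations are given as a unit quaternion [w, x, y, z].
In Python, from plant import r, imaging gives the robot as it stands. The module is installed in compiled form; this text tells all that it offers.
- The arm moves only by the tool move_arm, never from a script. Its argument "steps" is a list of rows, each a list of 3 entries, a list of its own where there are three numbers: the shift along the tool's x, y, z in m, then the turn, a rotation vector about the tool's x, y, z in rad, then the finger opening in m, from 0 to 0.0919. In form: [[[x, y, z], [ax, ay, az], fingers], ...]. A call has 1 to 12 rows; each row is the pose to reach, as a shift and turn from the pose commanded when the call began, along the tool's axes at that moment; what a row does not reach only later rows make up. A row lasts 1/10 s, in which the tool goes at most 50 mm and 8.59 degrees, less where a joint would pass 70% of its speed; a pose out of reach is approached as far as the arm can. A call with a gripper value outside its range is refused whole. The fingers move at their own pace and stop on an object; "force" is the grip in N (left out, the last holds). Time passes only in rows, so rows that repeat a pose let the fingers close. It gives the time, the measured TCP pose, the force and the opening at its end, in the units of the state.
- r.sense(): the state, without advancing time (a new reading comes with each control period).
- imaging.get_image(name): name is "scene" or "top" or "wrist"; returns a dict with "pixels" (420x560x3 uint8, red, green, blue), "range_z" (420x560 float32, m along the optical axis (not along the pixel's ray), 0 where there is no reading), "camera_matrix" (3x3 intrinsics, pixels), "distortion" ([k1, k2, p1, p2, k3] as OpenCV has them; the pictures are not rectified), "view" (4x4, takes a point from world to camera coordinates); the wrist camera has in their place "T_tool_cam" (4x4, takes a point from camera to tool coordinates, whose origin is the TCP and whose axes are the flange's). Camera axes: x right, y up, looking along -z (the intrinsics and any distortion apply to the point x, -y, -z); pixel columns grow to the right and rows downward; lengths in m; the calibration is good to about 2 mm. A picture is of the moment at which its call begins: read the wrist's pose just before it.
- r.hand_in(): hands the job in, once; it reports no verdict.
The state is a dict: "time_s": time; "qpos": joint angles; "qvel": joint speeds; "effort": joint torques, N m; "eef_pos": TCP position; "orientation": TCP orientation; "ft_force": force on the tool from outside, world axes, zero at the start; "torque": the same for the moment, N m; "grip_width": opening from 0.0 (shut) to 1.0 (fully open).
Only numpy, scipy, OpenCV 4.12 (cv2) and the standard library are available. Lean on these libraries where they do the work, as an engineer would, in place of code of your own. Each camera call takes 0.05 s, during which the arm holds its last target.

### The job

Put the stock board right: a tag in front of a bin that is full to the rim must lie over away from you with its round disc showing, and a tag in front of any other bin must lie over towards you with its bar showing. Push each wrong tag over with a fingertip so that it lies down on its other rest, lightly and without gripping it; the tags that are already right stay lying as they are. Do not shift or lift the bins or any of the other things on the shelf.

Things in the scene. Friction and masses are not known exactly. Their poses are not given: they have to be found in the camera images.
- board: The stock board: a plywood slab 150 x 470 x 12 mm fixed to the shelf; origin at the centre of its underside, x away from the robot, y along the row of tags. Four tag holders stand on it in line, 115 mm apart along y; their order changes from start to start. Behind each, farther from the robot, stands its bin.
- holder_a: Fixed sheet-steel holder of tag a, in front of bin a. Origin at the centre of its underside (12 mm above the shelf); x points away from the robot to its bin, y along the hinge rod, which lies 16 mm above the origin. Two sloping rests, 50 mm wide, run 38 mm up from the rod, one towards the robot, one away; the tag lies on one of them.
- tag_a (a joint): Swing of tag a about its rod, rad: 0 = lying on the rest towards the robot (45 deg from upright), black BAR face showing; 0.785 = upright; 1.571 = lying on the rest away from the robot (45 deg from upright), round DISC face showing. Pushed up and over within 35 mm of its edge it swings freely (a few N at most). Past upright it falls over by its own weight. Starts at 0.
- tag_a_edge (a point): Middle of the free upper edge of tag a, a white plastic plate 70 mm wide, 3 mm thick, reaching 78 mm from the rod and so 40 mm past the rest: a fingertip fits behind it. Lying towards the robot the edge is 55 mm nearer than the rod, 83 mm above the shelf; upright 106 mm above it; lying away 55 mm beyond the rod, 83 mm above it.
- bin_a_lip (a point): Middle of the top of the front lip of bin a, 45 mm above the shelf and about 135 mm behind the rod of its tag. The bin is a loose grey open-fronted storage bin, 150 deep x 100 wide x 75 mm high, its front lip lower. FULL: packed to the rim with white soap bars.
- holder_b: Fixed sheet-steel holder of tag b, in front of bin b. Origin at the centre of its underside (12 mm above the shelf); x points away from the robot to its bin, y along the hinge rod, which lies 16 mm above the origin. Two sloping rests, 50 mm wide, run 38 mm up from the rod, one towards the robot, one away; the tag lies on one of them.
- tag_b (a joint): Swing of tag b about its rod, rad: 0 = lying on the rest towards the robot (45 deg from upright), black BAR face showing; 0.785 = upright; 1.571 = lying on the rest away from the robot (45 deg from upright), round DISC face showing. Pushed up and over within 35 mm of its edge it swings freely (a few N at most). Past upright it falls over by its own weight. Starts at 1.571.
- tag_b_edge (a point): Middle of the free upper edge of tag b, a white plastic plate 70 mm wide, 3 mm thick, reaching 78 mm from the rod and so 40 mm past the rest: a fingertip fits behind it. Lying towards the robot the edge is 55 mm nearer than the rod, 83 mm above the shelf; upright 106 mm above it; lying away 55 mm beyond the rod, 83 mm above it.
- bin_b_lip (a point): Middle of the top of the front lip of bin b, 45 mm above the shelf and about 135 mm behind the rod of its tag. The bin is a loose grey open-fronted storage bin, 150 deep x 100 wide x 75 mm high, its front lip lower. FULL: packed to the rim with six small metal tins.
- holder_c: Fixed sheet-steel holder of tag c, in front of bin c. Origin at the centre of its underside (12 mm above the shelf); x points away from the robot to its bin, y along the hinge rod, which lies 16 mm above the origin. Two sloping rests, 50 mm wide, run 38 mm up from the rod, one towards the robot, one away; the tag lies on one of them.
- tag_c (a joint): Swing of tag c about its rod, rad: 0 = lying on the rest towards the robot (45 deg from upright), black BAR face showing; 0.785 = upright; 1.571 = lying on the rest away from the robot (45 deg from upright), round DISC face showing. Pushed up and over within 35 mm of its edge it swings freely (a few N at most). Past upright it falls over by its own weight. Starts at 1.571.
- tag_c_edge (a point): Middle of the free upper edge of tag c, a white plastic plate 70 mm wide, 3 mm thick, reaching 78 mm from the rod and so 40 mm past the rest: a fingertip fits behind it. Lying towards the robot the edge is 55 mm nearer than the rod, 83 mm above the shelf; upright 106 mm above it; lying away 55 mm beyond the rod, 83 mm above it.
- bin_c_lip (a point): Middle of the top of the front lip of bin c, 45 mm above the shelf and about 135 mm behind the rod of its tag. The bin is a loose grey open-fronted storage bin, 150 deep x 100 wide x 75 mm high, its front lip lower. NOT full: a single small metal tin is left in it.
- holder_d: Fixed sheet-steel holder of tag d, in front of bin d. Origin at the centre of its underside (12 mm above the shelf); x points away from the robot to its bin, y along the hinge rod, which lies 16 mm above the origin. Two sloping rests, 50 mm wide, run 38 mm up from the rod, one towards the robot, one away; the tag lies on one of them.
- tag_d (a joint): Swing of tag d about its rod, rad: 0 = lying on the rest towards the robot (45 deg from upright), black BAR face showing; 0.785 = upright; 1.571 = lying on the rest away from the robot (45 deg from upright), round DISC face showing. Pushed up and over within 35 mm of its edge it swings freely (a few N at most). Past upright it falls over by its own weight. Starts at 0.
- tag_d_edge (a point): Middle of the free upper edge of tag d, a white plastic plate 70 mm wide, 3 mm thick, reaching 78 mm from the rod and so 40 mm past the rest: a fingertip fits behind it. Lying towards the robot the edge is 55 mm nearer than the rod, 83 mm above the shelf; upright 106 mm above it; lying away 55 mm beyond the rod, 83 mm above it.
- bin_d_lip (a point): Middle of the top of the front lip of bin d, 45 mm above the shelf and about 135 mm behind the rod of its tag. The bin is a loose grey open-fronted storage bin, 150 deep x 100 wide x 75 mm high, its front lip lower. NOT full: empty.
- mug: White ceramic mug, 82 mm across, 92 mm high, standing in front of the board. Loose; origin at the centre of its underside.
- tumbler: Glass tumbler, 72 mm across, 105 mm high, by the left end of the board. Loose; origin at the centre of its underside.
- pump: Stainless steel soap pump, 68 mm across, 182 mm high, off the right end of the board. Loose; origin at the centre of its underside.
- brush_holder: Wooden brush holder with two brushes, 88 mm across, 184 mm high over all, off the right end of the board, behind the soap pump. Loose; origin at the centre of its underside.
- dustpan_grip (a point): Grey plastic dustpan lying flat left of the bins, handle towards the robot; 305 x 200 mm, 56 mm high. Loose; this point is the middle of its handle, 45 mm above the shelf.
- jar: Lidded glass jar, 72 mm across, 105 mm high, in front and to the right of the board. Loose; origin at the centre of its underside.
- can: Food can, 75 mm across, 75 mm high, in front and to the left of the board. Loose; origin at the centre of its underside.

How it is judged:
By the outcome, as a careful person would: the job done as asked, in the order asked, and still so for the second after the job is handed in, with the robot touching nothing.
It also fails if it takes over 48 s, if anything falls off the work surface, if the arm or the gripper's body presses on something with over 40 N, if the wrist force passes 120 N, or if a joint passes its speed limit or range.

## Working session

There is one attempt and no reset: what is moved stays moved. The work goes in short steps, Python scripts to look and compute and a tool call to move; the robot and the scene stay as the last step left them, time stands still between calls to the robot, and variables do not carry over. Pictures are saved under pics/ and viewed, and the job is handed in when it is done.

Besides the shell and the picture viewer there is one more tool, called after "Emit:" as name(argument=value, ...) on one line, values as JSON. move_arm: Moves the arm, as the interface text tells. Its arguments: {"type":"object","properties":{"steps":{"type":"array"},"force":{"type":"number"}},"required":["steps"]}

```bash
mkdir -p pics
cat > h.py <<'E'
import numpy as np, cv2
from plant import r, imaging
def grab(n,f):
    s=r.sense(); d=imaging.get_image(n); cv2.imwrite('pics/'+f,d['pixels'][:,:,::-1].copy())
    np.savez('pics/'+f+'.npz',**{k:np.asarray(v) for k,v in d.items()},pos=s['eef_pos'],q=s['orientation'])
    return d
def world(d,u,v):
    K=d['camera_matrix']; z=float(d['range_z'][int(v),int(u)])
    p=cv2.undistortPoints(np.array([[[u,v]]],float),K,np.asarray(d['distortion'],float)).ravel()
    c=np.array([p[0]*z,-p[1]*z,-z,1]); return (np.linalg.inv(d['view'])@c)[:3]
def ray(d,u,v,zp):
    p=cv2.undistortPoints(np.array([[[u,v]]],float),d['camera_matrix'],np.asarray(d['distortion'],float)).ravel()
    T=np.linalg.inv(d['view']); o=T[:3,3]; w=T[:3,:3]@np.array([p[0],-p[1],-1]); return o+w*(zp-o[2])/w[2]
E
python3 - <<'E'
from h import *
for n in ('scene','top'): grab(n,n+'1.png')
s=r.sense(); print(s)
E
```

```text
{'time_s': 0.1, 'qpos': array([-1.25839007e+00,  3.53595354e-01,  1.63403451e+00, -2.17169310e-05,
        1.15518359e+00, -2.40160370e-03]), 'qvel': array([ 3.29076620e-04, -2.80594595e-03, -1.67179770e-03, -1.44790171e-03,
        1.14622455e-03,  7.81141049e-05]), 'effort': array([ 1.08071064e-03, -5.94908667e+01, -3.34932625e+01,  6.99627609e-02,
        1.85378554e-02, -2.63346465e-05]), 'eef_pos': array([ 0.19341649, -0.59398178,  0.30203922]), 'orientation': array([-6.01546393e-04,  9.87636685e-01,  1.56759071e-01, -1.04046974e-04]), 'ft_force': array([-0.40058545, -0.29915202, -0.33345414]), 'torque': array([0.01917319, 0.01845356, 0.00930504]), 'grip_width': 0.9993286914983819}
```

View pics/scene1.png

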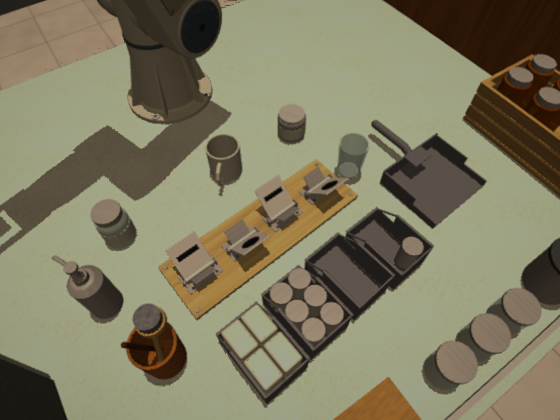

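View pics/top1.png

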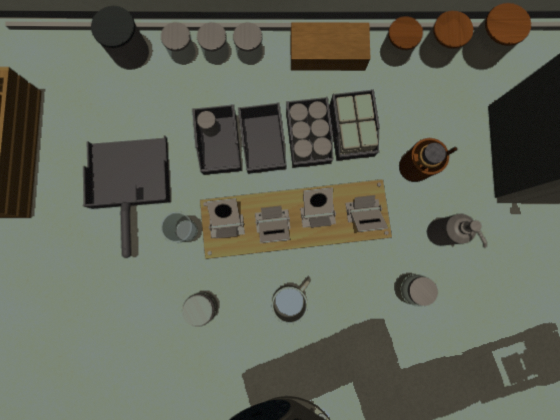

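The top view shows, left to right, c (one tin, disc at ~(223,211), wrong), d (empty, bar, right), b (six tins, disc, right) and a (soap, bar at ~(370,220), wrong). Next I measure those two tags.

Run:
```python
import numpy as np,cv2
from h import ray,world
d=dict(np.load('pics/top1.png.npz'))
cv2.imwrite('pics/crop1.png',cv2.resize(d['pixels'][170:265,190:400,::-1],None,fx=3.8,fy=3.8,interpolation=cv2.INTER_CUBIC))
print(np.linalg.inv(d['view'])[:3].round(3))
# height map
H,W=d['range_z'].shape
uu,vv=np.meshgrid(np.arange(W),np.arange(H))
p=cv2.undistortPoints(np.stack([uu,vv],-1).reshape(-1,1,2).astype(float),d['camera_matrix'],d['distortion'].astype(float)).reshape(H,W,2)
z=d['range_z']; c=np.stack([p[...,0]*z,-p[...,1]*z,-z,np.ones_like(z)],-1)
P=(c@np.linalg.inv(d['view']).T)[...,:3]; P[z==0]=np.nan
np.save('pics/P.npy',P)
hz=P[...,2]
m=((hz>0.055)&(hz<0.12)).astype(np.uint8); m[:, :190]=0; m[:,400:]=0; m[:175]=0; m[262:]=0
n,l,s,ce=cv2.connectedComponentsWithStats(m)
for i in range(1,n):
    if s[i,4]<30: continue
    Q=P[l==i]; print(s[i],Q.min(0).round(3),Q.max(0).round(3))
for nm,(u,v) in dict(mug=(289,300),tumbler=(184,229),can=(197,310),jar=(423,290),pump=(461,229)).items(): print(nm,P[v,u].round(3))
# board by colour
hsv=cv2.cvtColor(d['pixels'],cv2.COLOR_RGB2HSV)
b=((hsv[...,0]>10)&(hsv[...,0]<28)&(hsv[...,1]>100)).astype(np.uint8); b[:170]=0;b[265:]=0;b[:,:195]=0;b[:,400:]=0
pts=np.argwhere(b)[:,::-1].astype(np.float32)
w=np.array([ray(d,u,v,0.012) for u,v in pts])[:,:2]
rc=cv2.minAreaRect((w*1000).astype(np.float32)); print(rc, cv2.boxPoints(rc))
```

```text
[[ 0.001  0.991 -0.137  0.437]
 [-1.     0.    -0.002  0.03 ]
 [-0.002  0.137  0.991  0.997]]
[304 187  29  19 435] [ 0.576 -0.107  0.055] [ 0.616 -0.038  0.087]
[207 198  32  18 449] [0.552 0.12  0.055] [0.589 0.192 0.088]
[354 217  34  15 362] [ 0.511 -0.231  0.055] [ 0.548 -0.159  0.088]
[190 218   5  21  75] [0.497 0.22  0.058] [0.541 0.233 0.109]
[259 227  31  16 369] [ 0.486 -0.002  0.055] [0.523 0.069 0.087]
mug [ 0.347 -0.004  0.002]
tumbler [0.522 0.26  0.008]
can [0.331 0.209 0.075]
jar [ 0.379 -0.297  0.107]
pump [ 0.511 -0.372  0.144]
((549.35302734375, -18.435699462890625), (147.0606689453125, 467.9271240234375), 6.482137680053711) [[ 449.8798   205.73106]
 [ 502.70572 -259.20465]
 [ 648.8263  -242.60246]
 [ 596.00037  222.33325]]
```

View pics/crop1.png

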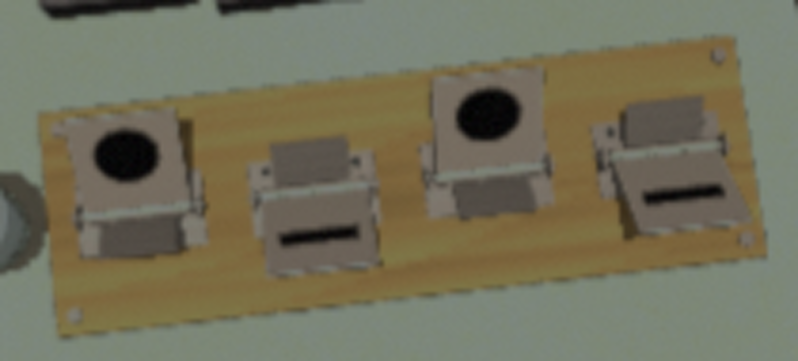

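Emit:
move_arm(steps=[[[0.03,-0.021,0],[0,0,0.02],0],[[0.07,-0.05,0],[0,0,0.04],0],[[0.11,-0.079,0],[0,0,0.06],0],[[0.15,-0.107,0],[0,0,0.08],0],[[0.19,-0.136,0],[0,0,0.1],0],[[0.23,-0.165,0],[0,0,0.12],0],[[0.27,-0.193,0],[0,0,0.14],0],[[0.31,-0.222,0],[0,0,0.16],0],[[0.345,-0.247,0],[0,0,0.18],0],[[0.375,-0.268,0],[0,0,0.202],0],[[0.39,-0.279,0],[0,0,0.202],0],[[0.399,-0.285,0],[0,0,0.202],0]])

```text
time_s: 1.3
eef_pos: [0.4853, -0.1982, 0.3024]
orientation: [-0.0, 0.998, 0.057, -0.0]
ft_force: [-0.3, -0.0, 0.2]
grip_width: 0.002
```

```bash
cat > w.py <<'E'
from h import *
from scipy.spatial.transform import Rotation as R
C=np.array([.5494,-.0184]); bx=np.array([.9936,.1129]); by=np.array([-.1129,.9936])
def st():
    s=r.sense(); q=np.array(s['orientation']); M=R.from_quat(q[[1,2,3,0]]).as_matrix()
    p=np.array(s['eef_pos']); e=p[:2]-C
    print('t',s['time_s'],'tcp',p.round(4),'tip z',round(p[2]-.088,4),'board xy',(e@bx).round(4),(e@by).round(4),'F',np.round(s['ft_force'],2),'g',round(s['grip_width'],3))
    print('toolx',M[:,0].round(3),'tooly',M[:,1].round(3),'z',M[:,2].round(4)); return p,M
def to(X,Y,tz):
    p,M=st(); t=np.r_[C+X*bx+Y*by,tz+.088]; print('shift',(M.T@(t-p)).round(4))
E
python3 - <<'E'
from w import *
to(-.085,-.1725,.068)
grab('scene','scene2.png')
d=grab('wrist','wrist2.png')
E
```

```text
t 1.3 tcp [ 0.4853 -0.1982  0.3024] tip z 0.2144 board xy -0.084 -0.1715 F [-0.25 -0.04  0.15] g 0.002
toolx [ 0.993  0.114 -0.   ] tooly [ 0.114 -0.993 -0.   ] z [-5.e-04  3.e-04 -1.e+00]
shift [-0.001   0.0011  0.1464]
```

View pics/wrist2.png

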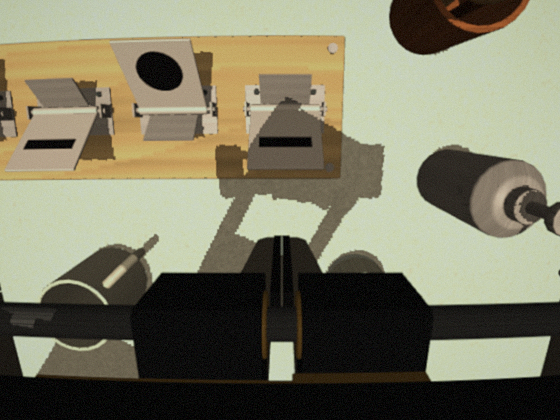

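The wrist view shows the shut fingertips (column ~283) in line with the middle of tag a's bar (column ~285), with clear space in front of it. I'll go down.

Emit:
move_arm(steps=[[[0,0.001,0.03],[0,0,0],0],[[0,0.001,0.06],[0,0,0],0],[[0,0.001,0.09],[0,0,0],0],[[0,0.001,0.115],[0,0,0],0],[[-0.001,0.001,0.135],[0,0,0],0],[[-0.001,0.001,0.146],[0,0,0],0],[[-0.001,0.001,0.146],[0,0,0],0]])

```text
time_s: 2.1
eef_pos: [0.4827, -0.2014, 0.1555]
orientation: [-0.001, 0.998, 0.056, -0.001]
ft_force: [0.5, 0.1, -0.3]
grip_width: -0.0
```

Run:
```python
from w import *
to(0.0,-.1725,.08)
grab('scene','scene3.png')
d=grab('wrist','wrist3.png')
```

```text
t 2.1 tcp [ 0.4827 -0.2014  0.1555] tip z 0.0675 board xy -0.087 -0.1742 F [ 0.52  0.12 -0.34] g -0.0
toolx [ 0.994  0.112 -0.002] tooly [ 0.112 -0.994 -0.001] z [-2.5e-03  9.0e-04 -1.0e+00]
shift [ 0.0869 -0.0019 -0.0127]
```

View pics/wrist3.png

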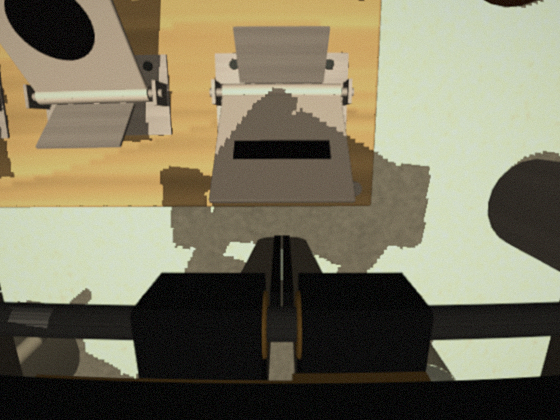

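View pics/scene3.png

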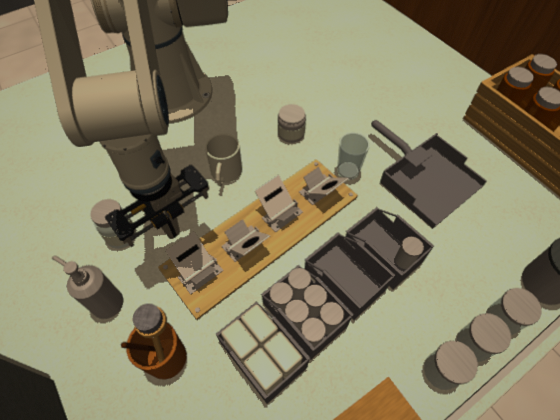

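The finger is in front of tag a's free edge (edge at row ~200, fingertip at ~(282,240)) and below its height. Now I'll push it gently, rising a little.

Emit:
move_arm(steps=[[[0.008,0,0],[0,0,0],0],[[0.016,0,0],[0,0,0],0],[[0.024,0,0],[0,0,0],0],[[0.032,0,0],[0,0,0],0],[[0.04,-0.001,-0.002],[0,0,0],0],[[0.048,-0.001,-0.004],[0,0,0],0],[[0.056,-0.001,-0.006],[0,0,0],0],[[0.064,-0.001,-0.009],[0,0,0],0],[[0.072,-0.001,-0.012],[0,0,0],0],[[0.08,-0.001,-0.015],[0,0,0],0],[[0.086,-0.001,-0.017],[0,0,0],0],[[0.092,-0.001,-0.02],[0,0,0],0]])

```text
time_s: 3.4
eef_pos: [0.5755, -0.1894, 0.1768]
orientation: [-0.0, 0.998, 0.056, -0.0]
ft_force: [-0.4, 1.2, -0.2]
grip_width: 0.003
```

Run:
```python
from w import *
to(0.0,-.1725,.08)
grab('scene','scene4.png')
```

```text
t 3.4 tcp [ 0.5755 -0.1894  0.1768] tip z 0.0888 board xy 0.0066 -0.1729 F [-0.36  1.17 -0.16] g 0.003
toolx [ 0.994  0.113 -0.   ] tooly [ 0.113 -0.994 -0.   ] z [-3.e-04  1.e-04 -1.e+00]
shift [-0.0066 -0.0004  0.0088]
```

View pics/scene4.png

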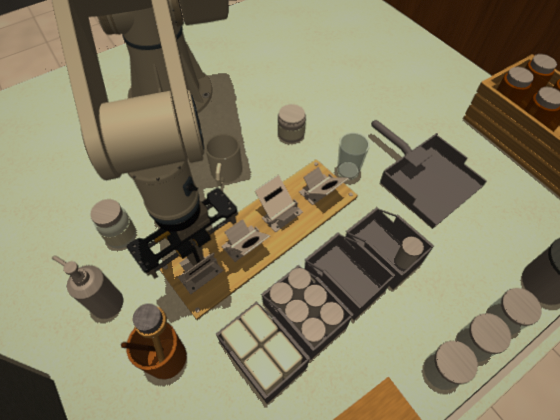

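Tag a looks swung over (plate at ~(203,272)), though the gripper partly hides it. I'll lift straight up and check.

Emit:
move_arm(steps=[[[0,0,-0.02],[0,0,0],0],[[0,0,-0.05],[0,0,0],0],[[0,0,-0.085],[0,0,0],0],[[0,0,-0.11],[0,0,0],0],[[0.01,-0.03,-0.12],[0,0,0],0],[[0.02,-0.07,-0.12],[0,0,0],0],[[0.03,-0.115,-0.12],[0,0,0],0],[[0.04,-0.16,-0.12],[0,0,0],0],[[0.05,-0.205,-0.12],[0,0,0],0],[[0.06,-0.25,-0.12],[0,0,0],0],[[0.07,-0.295,-0.12],[0,0,0],0],[[0.079,-0.33,-0.12],[0,0,0],0]])

```text
time_s: 4.65
eef_pos: [0.6162, 0.1498, 0.2968]
orientation: [-0.0, 0.998, 0.057, -0.0]
ft_force: [0.1, -0.0, 0.2]
grip_width: 0.002
```

Run:
```python
from w import *
to(0.085,.1725,.068)
grab('scene','scene5.png')
grab('wrist','wrist5.png')
```

```text
t 4.65 tcp [0.6162 0.1498 0.2968] tip z 0.2088 board xy 0.0853 0.1596 F [ 0.12 -0.03  0.15] g 0.002
toolx [ 0.994  0.113 -0.   ] tooly [ 0.113 -0.994 -0.   ] z [-1.e-04  3.e-04 -1.e+00]
shift [-0.0003 -0.0129  0.1408]
```

View pics/scene5.png

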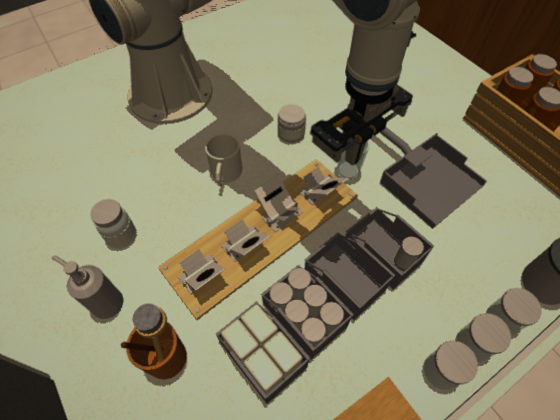

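View pics/wrist5.png

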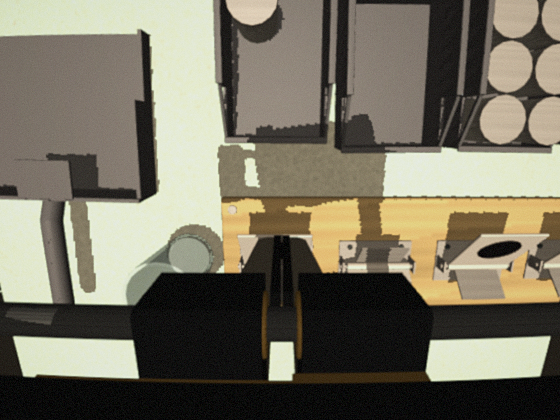

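Scene view: tag a now lies away with its disc showing at ~(205,275). Wrist view: the drop point behind tag c is clear of bin c's lip (row ~140). I'll correct y and go down.

Emit:
move_arm(steps=[[[0,-0.007,0.01],[0,0,0],0],[[0,-0.013,0.03],[0,0,0],0],[[0,-0.013,0.06],[0,0,0],0],[[0,-0.013,0.09],[0,0,0],0],[[0,-0.013,0.115],[0,0,0],0],[[0,-0.013,0.132],[0,0,0],0],[[0,-0.013,0.141],[0,0,0],0],[[0,-0.013,0.141],[0,0,0],0]])

```text
time_s: 5.55
eef_pos: [0.6141, 0.1591, 0.1542]
orientation: [0.0, 0.998, 0.056, -0.001]
ft_force: [-0.7, 0.5, -0.9]
grip_width: 0.005
```

Run:
```python
from w import *
to(0.085,.1725,.068)
grab('scene','scene6.png')
```

```text
t 5.55 tcp [0.6141 0.1591 0.1542] tip z 0.0662 board xy 0.0843 0.1691 F [-0.73  0.46 -0.91] g 0.005
toolx [ 0.994  0.111 -0.003] tooly [ 0.111 -0.994  0.   ] z [-2.6e-03 -8.0e-04 -1.0e+00]
shift [ 0.0006 -0.0034 -0.0018]
```

View pics/scene6.png

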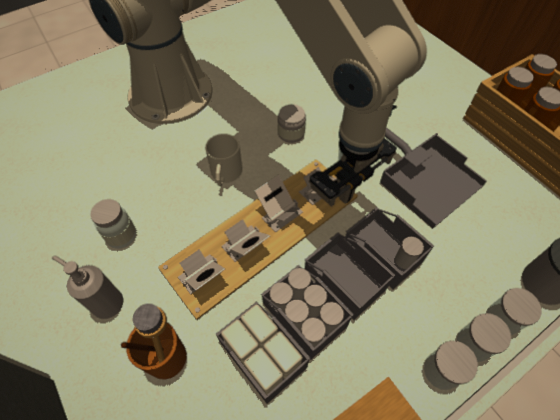

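The finger is down behind tag c, about 20 mm clear of its edge, and it touches nothing. Now I'll push towards the robot.

Emit:
move_arm(steps=[[[-0.008,0,0],[0,0,0],0],[[-0.016,0,0],[0,0,0],0],[[-0.024,0,0],[0,0,0],0],[[-0.032,0,0],[0,0,0],0],[[-0.04,0,-0.002],[0,0,0],0],[[-0.048,0,-0.004],[0,0,0],0],[[-0.056,0,-0.006],[0,0,0],0],[[-0.064,0,-0.009],[0,0,0],0],[[-0.072,0,-0.012],[0,0,0],0],[[-0.08,0,-0.015],[0,0,0],0],[[-0.086,0,-0.017],[0,0,0],0],[[-0.092,0,-0.02],[0,0,0],0]])

```text
time_s: 6.8
eef_pos: [0.523, 0.1498, 0.1759]
orientation: [0.0, 0.998, 0.056, -0.0]
ft_force: [-0.0, 0.5, 0.4]
grip_width: 0.004
```

Run:
```python
from w import *
st()
grab('scene','scene7.png')
grab('wrist','wrist7.png')
```

```text
t 6.8 tcp [0.523  0.1498 0.1759] tip z 0.0879 board xy -0.0072 0.1701 F [-0.05  0.53  0.4 ] g 0.004
toolx [ 0.994  0.113 -0.   ] tooly [ 0.113 -0.994  0.   ] z [-0. -0. -1.]
```

View pics/wrist7.png

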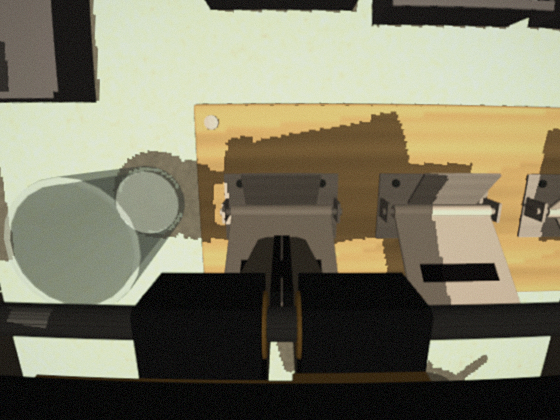

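View pics/scene7.png

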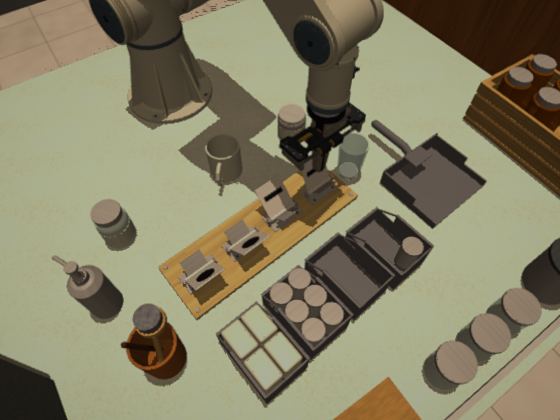

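The wrist view shows tag c's plate running from its rod (row ~210) down towards the robot, with the rear rest bare, so it has gone over. I'll lift off and move clear of the top camera's view.

Emit:
move_arm(steps=[[[0,0,-0.02],[0,0,0],0],[[0,0,-0.05],[0,0,0],0],[[0,0,-0.085],[0,0,0],0],[[0,0,-0.12],[0,0,0],0],[[-0.02,0,-0.14],[0,0,0],0],[[-0.05,0,-0.15],[0,0,0],0],[[-0.08,0,-0.15],[0,0,0],0],[[-0.11,0,-0.15],[0,0,0],0],[[-0.14,0,-0.15],[0,0,0],0],[[-0.16,0,-0.15],[0,0,0],0],[[-0.16,0,-0.15],[0,0,0],0]])

```text
time_s: 8.0
eef_pos: [0.3627, 0.1315, 0.3257]
orientation: [0.0, 0.998, 0.057, -0.0]
ft_force: [0.9, 0.3, 0.4]
grip_width: 0.008
```

Run:
```python
from w import *
st()
grab('scene','scene8.png')
d=grab('top','top8.png')
b=np.load('pics/top1.png.npz')
im=lambda x:cv2.resize(x['pixels'][60:270,160:480,::-1],None,fx=2.4,fy=2.4,interpolation=cv2.INTER_CUBIC)
cv2.imwrite('pics/crop8.png',im(d))
diff=np.abs(d['pixels'].astype(int)-b['pixels'].astype(int)).sum(2)
cv2.imwrite('pics/diff8.png',np.clip(diff,0,255).astype(np.uint8))
```

```text
t 8.0 tcp [0.3627 0.1315 0.3257] tip z 0.2377 board xy -0.1686 0.17 F [0.9  0.34 0.38] g 0.008
toolx [ 0.994  0.113 -0.   ] tooly [ 0.113 -0.994 -0.   ] z [-5.e-04 -0.e+00 -1.e+00]
```

View pics/crop8.png

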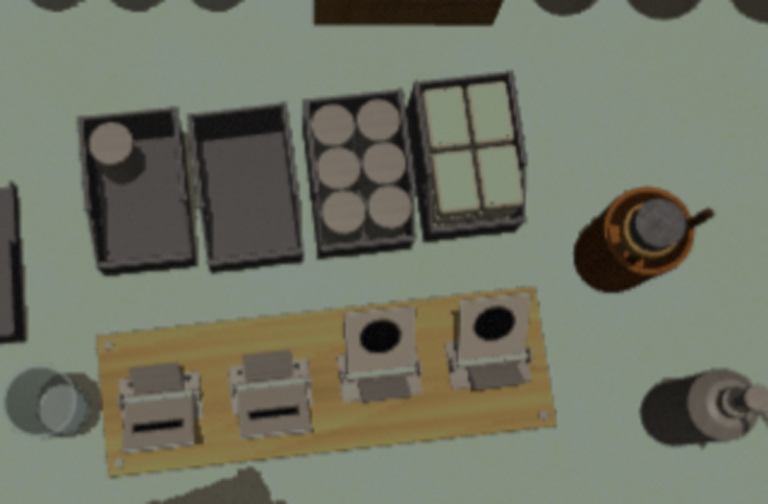

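View pics/diff8.png

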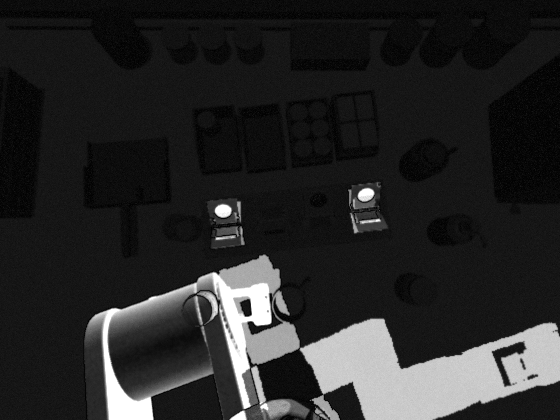

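View pics/scene8.png

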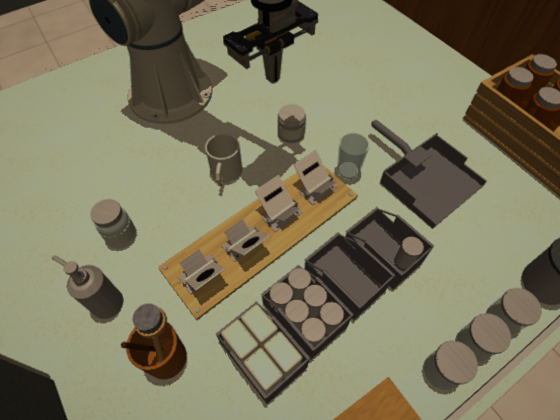

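The pictures show bars on c and d and discs on b and a. Apart from the arm and its shadow, only tags a and c differ from the start picture. The gripper hangs free.

```bash
python3 -c "
from plant import r
print(r.hand_in())"
```

```text
the job is handed in; nothing more can be done
None
```

The stock board is right, and I handed the job in at about 8 s of the 48 s allowed. Two tags were wrong, and I pushed each over with the shut fingertips:
- **Tag a (soap bars, full):** pushed over away from the robot, so its disc shows.
- **Tag c (one tin left):** pushed over towards the robot, so its bar shows.

In the last top and scene pictures, c and d show bars and b and a show discs. Comparing the top picture with the one from the start, only tags a and c, the arm and its shadow had changed. The arm partly covers the mug and the can in that top picture, but both stand in their places in the scene picture.

The force readings at the end of each move were about 1 N, and the gripper was hanging free when I handed in. No check failed or disagreed.

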